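# Lid the printed sample pot and hold it in the stage corner

## Robot

A 7-joint arm with a two-finger parallel gripper is mounted at the origin on the work surface. World frame = base frame: x ahead of the robot, y to its left, z up, the work surface at z = 0. Lengths are in m, angles in degrees, forces in N, time in s.
With the tool pointing down it reaches from about 0.425 to 1.025 m from the base axis. Payload 9.4 kg.
Tool frame: the origin (TCP) lies at the very end of the fingers, on their centre line; the grasp point (between the pads) lies r.pinch_z behind it (r.pinch_z is the distance from the TCP to the grasp point, in m); z points along the fingers, y is the line along which they close (so a half turn about z gives the same grasp; the last joint's range is limited). The gripper opens to 93 mm and grips with 3 to 60 N. Pads are 15 mm wide; open, the fingers measure 128 mm over their backs; the gripper's body (75 mm by 188 mm) begins 65 mm behind the grasp point.
Start: joints at [-69.597, 34.337, -0.143, 91.639, 0.103, 54.024, -4.572], TCP at [0.304, 0.658, 0.219] pointing down, gripper open.
Joint ranges: [-147.43, 147.43], [-19.82, 112.94], [-74.19, 73.91], [6.32, 146.72], [-59.91, 239.91], [6.04, 106.73], [-150.56, 150.56]. Speed limits (degrees/s): [127.2, 127.2, 172.46, 172.46, 180, 180, 180].

## Interface

Orientations are given as [roll, pitch, yaw] about the fixed x, y, z axes, in that order (R = Rz(yaw) Ry(pitch) Rx(roll)).
In Python, from station import monitor, vision, ticket, r gives the robot as it stands. The module is installed in compiled form; this text tells all that it offers.
- The arm moves only by the tool jog_arm, never from a script. Its argument "targets" is a list of rows, each an object with "delta_pos": the shift along the tool's x, y, z in m, a list of three; "rot": the turn, a rotation vector about the tool's x, y, z in units of 6 degrees (1.0 is 6 degrees), a list of three; "fingers": the finger opening in m, from 0 to 0.093. In form: [{"delta_pos": [x, y, z], "rot": [wx, wy, wz], "fingers": fingers}, ...]. A call has 1 to 8 rows; each row shifts and turns the commanded pose from where the row before left it, along the tool's axes as they then stand; what a row does not reach is not made up. A row lasts 1/12 s, in which the tool goes at most 41.7 mm and 7.16 degrees, less where a joint would pass 70% of its speed; a pose out of reach is approached as far as the arm can. A call with a gripper value outside its range is refused whole. The fingers move at their own pace and stop on an object; "squeeze" is the grip in N (left out, the last holds). Time passes only in rows, so rows that do not move let the fingers close. It gives the time, the measured TCP pose, the force, the opening and the grip force at its end, in the units of the state.
- monitor.observe(): the state, without advancing time (a new reading comes with each control period).
- vision.capture(name): name is "scene" or "top" or "wrist"; returns the picture (384x512x3 uint8, red, green, blue); there is no depth.
- vision.camera_model(name): a dict with "fx", "fy", "cx", "cy" (pixels), "rvec" (rotation vector, rad) and "tvec" (3), from world to camera coordinates, as OpenCV has them; the wrist camera has in their place "hand_eye" (4x4, takes a point from camera to tool coordinates, whose origin is the TCP and whose axes are the flange's). Camera axes: x right, y down, z forward; pixel columns grow to the right and rows downward; lengths in m; the calibration is good to about 2 mm. A picture is of the moment at which its call begins: read the wrist's pose just before it. camera_model takes no time and is no camera call.
- ticket.hand_in(): hands the job in; it is judged then, once.
The state is a dict: "time_s": time; "qpos": joint angles; "joint_velocities": joint speeds; "effort": joint torques, N m; "tcp_pos": TCP position; "tcp_rot": TCP orientation; "contact_force": force on the tool from outside, world axes, zero at the start; "moment": the same for the moment, N m; "grip_width": finger opening in m; "finger_force": force on a finger pad.
Only numpy, scipy, OpenCV 4.12 (cv2) and the standard library are available. Lean on these libraries where they do the work, as an engineer would, in place of code of your own. Each camera call takes 0.05 s, during which the arm holds its last target. There are 200 camera calls.

## Task

Put the lid on the printed sample pot so that it sits seated and level, and let go of it. Then stand the lidded pot on the measuring stage, push its square foot into the corner so that it lies flush against both fences at once, and finish while still holding it firmly pressed against both: do not let go at the end. Leave the other things on the bench where they are.

Things in the scene. Friction and masses are not known exactly. Their poses are not given: they have to be found in the camera images.
- pot_center (a point): White printed pot, loose, 0.11 to 0.22 kg: square foot 76 x 76 x 14 mm (height) with a round open cup on its middle, 56 mm outside, 48 mm inside diameter, rim 52 mm above the underside. Point: on the axis, 26 mm above the underside. z up, x and y parallel to the foot's sides. Starts upright on the bench, any yaw. Can be gripped across the cup above the foot, also with the lid on.
- lid_center (a point): White printed round lid, loose, 0.03 to 0.06 kg, lying on the bench knob up. From below: plug 43 mm diameter, 6 mm high; disc 54 mm diameter, 4 mm thick; knob 16 mm diameter, 18 mm high; 28 mm in all. Point: on the axis, 14 mm above the underside; z up. Seated, the plug is in the cup, the disc on the rim, this point 34 mm above the pot's, the knob's top 74 mm above the pot's underside.
- corner (a point): Inner corner of the fixed measuring stage, on its plate's top (8 mm above the bench), where the two fence faces, extended, meet. Smooth, slippery aluminium plate 150 x 150 mm, from -125 to +25 mm of this point in x and y. x points roughly away from the robot, y left, z up. A pot home in the corner has its axis at x = -38, y = -38 mm and its point 26 mm above this one.
- far_fence: Fixed polished, slippery steel fence on the stage's far side, 14 mm thick, rising 16 mm above the plate. Its face is the plane x = 0 of the corner's frame, looks to -x and runs from y = -120 to -8 mm there. The origin is the centre of the stage's underside, axes as the corner's.
- left_fence: Fixed polished, slippery steel fence on the stage's left (+y) side, 14 mm thick, rising 16 mm above the plate. Its face is the plane y = 0 of the corner's frame, looks to -y and runs from x = -120 to -8 mm there. The origin is the centre of the stage's underside, axes as the corner's.
- bracket: Bystander: white printed lattice bracket, 90 x 50 mm, 50 mm high; origin at its underside's centre.
- dish: Bystander: low glass dish, 60 mm across, 16 mm high; origin at its underside's centre.
- tweezers: Bystander: steel tweezers, about 120 mm long, lying along their x, 6 mm high.
- screwdriver: Bystander: screwdriver 150 mm long with a black handle, lying along its x.
- bottle: Bystander: closed white bottle, 56 mm across, 130 mm high; origin at its underside's centre.
- mug: Bystander: white mug, 80 mm across, 90 mm high, handle at its +y; origin at its underside's centre.
- slidebox: Bystander: grey open slide box 80 x 60 mm, 25 mm high; origin at its underside's centre.
Things that resemble listed ones, but are neither listed nor needed, are in the scene too. What is shaped like the part that bears lid_center but pink or purple is not meant.

How it is judged (in metres and radians):
On the way, in this order (a step that is already met when the one before it is completed fails the run):
1. the lid sits seated and level on the pot, let go (z of lid_center in the frame of pot_center between 0.031 and 0.0365 m and horizontal distance between lid_center and pot_center below 0.006 m and angle between the z axis of lid_center and the z axis of pot_center, either way round below 0.05 rad and not (contact force between the fingers and lid above 0.05 N) and angle between pot_center's own z axis and vertical below 0.05 rad), for 0.2 s.
2. the lidded pot stands on the stage, pressed against both fences (contact force between pot and far_fence above 1.5 N and contact force between pot and left_fence above 1.5 N and contact force between the fingers and pot above 1.5 N and x of pot_center in the frame of corner between -0.041 and -0.035 m and y of pot_center in the frame of corner between -0.041 and -0.035 m and z of pot_center in the frame of corner below 0.029 m and angle between pot_center's own z axis and vertical below 0.05 rad and (angle between the x axis of pot_center and the x axis of corner, either way round below 0.05 rad or angle between the x axis of pot_center and the y axis of corner, either way round below 0.05 rad) and z of lid_center in the frame of pot_center between 0.031 and 0.0365 m and horizontal distance between lid_center and pot_center below 0.006 m and angle between the z axis of lid_center and the z axis of pot_center, either way round below 0.05 rad), for 0.2 s.
At the end, for the whole second after the job is handed in: The fingers press the pot (over 1.5 N) and it pushes on each fence with over 1.5 N; foot within 3 mm of home and 0.05 rad of parallel, pot upright (0.05 rad), at rest, at most 3 mm above the plate; lid seated (+2.5/-3 mm in height, 6 mm sideways, 0.05 rad) (all of step 2 and linear speed of pot below 0.01 m/s); the arm keeps its last pose, push and grip.
It fails at once if a bystander is moved more than 30 mm (distance of any of bracket, dish, tweezers, screwdriver, bottle, mug, slidebox from where it was at the start of the episode above 0.03 m).
It fails at once if the pot is tipped over (angle between pot_center's own z axis and vertical above 0.5 rad).
It also fails if it takes over 67 s, if anything falls off the work surface, if the arm or the gripper's body presses on something with over 40 N, if the wrist force passes 120 N, or if a joint passes its speed limit or range.

## Working session

There is one attempt and no reset: what is moved stays moved. The work goes in short steps, Python scripts to look and compute and a tool call to move; the robot and the scene stay as the last step left them, time stands still between calls to the robot, and variables do not carry over. Pictures are saved under pics/ and viewed, at most 10 in all, crops included, and the job is handed in when it is done.

Besides the shell and the picture viewer there is one more tool, called after ">>>" as name(argument=value, ...) on one line, values as JSON. jog_arm: Moves the arm, as the interface text tells. Its arguments: {"type":"object","properties":{"targets":{"type":"array"},"squeeze":{"type":"number"}},"required":["targets"]}

```bash
mkdir -p pics; cat > h.py <<'E'
import numpy as np, cv2
from station import monitor, vision, ticket, r
from scipy.spatial.transform import Rotation as R
def cam(name, s=None):
    m=vision.camera_model(name)
    K=np.array([[m['fx'],0,m['cx']],[0,m['fy'],m['cy']],[0,0,1.]])
    if 'hand_eye' in m:
        s=s or monitor.observe()
        T=np.eye(4);T[:3,:3]=R.from_euler('xyz',s['tcp_rot'],degrees=True).as_matrix();T[:3,3]=s['tcp_pos']
        M=T@np.array(m['hand_eye']); return K,M[:3,:3],M[:3,3]
    Rm=cv2.Rodrigues(np.array(m['rvec'],float))[0]
    return K,Rm.T,-Rm.T@np.array(m['tvec']).ravel()
def ray(c,px,z):
    K,A,o=c; px=np.atleast_2d(px).astype(float)
    d=(A@np.linalg.inv(K)@np.c_[px,np.ones(len(px))].T).T
    return o+d*((z-o[2])/d[:,2])[:,None]
def proj(c,P):
    K,A,o=c; q=(K@A.T@(np.atleast_2d(P)-o).T).T
    return q[:,:2]/q[:,2:]
def snap(name,f):
    s=monitor.observe(); im=vision.capture(name); cv2.imwrite('pics/'+f+'.png',im[:,:,::-1]); return im,cam(name,s)
E
python3 - <<'E'
from h import *
for n in('scene','top'):
    im,c=snap(n,n+'0'); print(n,c[2],c[0][0,0])
s=monitor.observe();print(s,r.pinch_z)
E
```

```text
scene [1.23058884 0.17423317 0.95364292] 401.2227259417464
top [ 0.42258486 -0.0300804   1.14030221] 430.8673798677109
{'time_s': 0.1, 'qpos': array([-69.59776125,  34.38176316,  -0.14326042,  91.67792428,
         0.10138361,  54.02663223,  -4.57309353]), 'joint_velocities': array([-0.05701894, -0.10631486,  0.05780172, -0.1459825 ,  0.02271162,
       -0.00167807, -0.00703838]), 'effort': array([ 4.19060540e-03, -7.66544437e+01,  1.50171138e+00, -2.52938533e+01,
       -5.23479294e-02,  1.36545367e-02,  4.93876871e-05]), 'tcp_pos': array([0.30390032, 0.65771054, 0.21781406]), 'tcp_rot': array([-1.79914164e+02,  7.92832338e-03,  1.55202582e+02]), 'contact_force': array([-0.47555241,  0.7029509 ,  0.17041518]), 'moment': array([-0.01518852, -0.01887297,  0.07396388]), 'finger_force': 0.0, 'grip_width': 0.09235675756700233} 0.0188
```

View pics/top0.png

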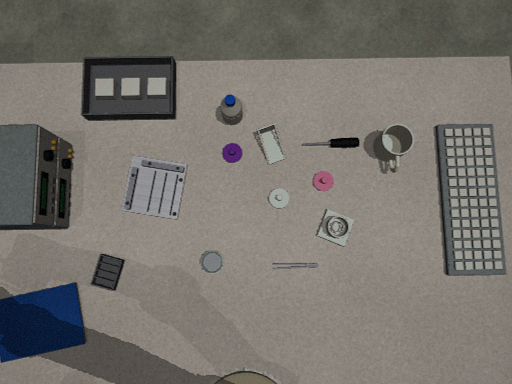

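View pics/scene0.png

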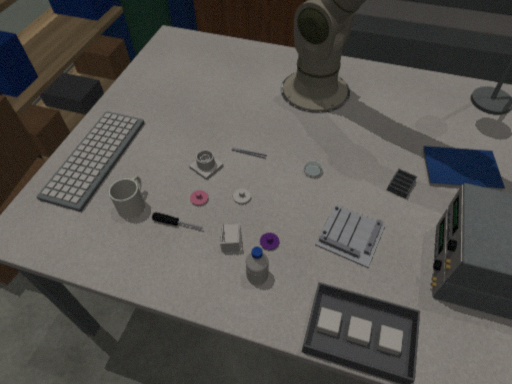

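The top view shows the white pot at (337,227), the white lid at (279,198) and the stage at (155,187). The fences are at the far side (162,164) and on the left (132,188). Lid look-alikes are pink (323,181), purple (232,153) and the glass dish (211,262). I choose the white knobbed disc at (279,198) and check it in a close crop.

```bash
python3 - <<'E'
from h import *
im=cv2.imread('pics/top0.png')
a=cv2.resize(im[145:230,112:200],None,fx=6,fy=6,interpolation=cv2.INTER_CUBIC)
b=cv2.resize(im[185:213,265:293],(252,252),interpolation=cv2.INTER_CUBIC)
p=cv2.resize(im[205:249,315:359],(252,252),interpolation=cv2.INTER_CUBIC)
o=np.zeros((510,800,3),np.uint8);o[:,:528]=a;o[:252,540:792]=b;o[256:508,540:792]=p
cv2.imwrite('pics/crop0.png',o)
c=cam('top')
for n,px,z in(('lid',(279,198),.02),('pot',(337,227),.052),('foot',(336,227),.014),('stage',(155,187),.008)):print(n,ray(c,px,z)[0])
g=cv2.cvtColor(im,cv2.COLOR_BGR2GRAY)
print(g[150:225:3,150], g[187,115:195:2],g[198,262:298],g[185:212,279])
E
```

```text
lid [ 0.5548462  -0.09689565  0.02      ]
pot [ 0.47514842 -0.23938598  0.052     ]
foot [ 0.4770255 -0.2440868  0.014    ]
stage [0.59095844 0.23094955 0.008     ]
[140 133 130 148  52  96 155 146 141 144 146 143 151 134 111  78  54 102
 129 147 149 150 136 141 142] [137 136 142 130 133 137 128 110 106  75 108 150 145 145 146 143 145 140
 108 115 141 144 144 148  77 141 151 148 152 154  61 152 154 160 116 140
 137 141 137 134] [141 143 138 139 136 110  87 138 169 167 164 166 144 109  95 132 169 168
 169 161 163 166 163 161 165 166 163 145 134 139 138 139 138 139 141 137] [130 133 138 156 168 160 163 168 159 153 164 166 164 168 153  91 156 163
 164 163 168 167 157  92 143 141 138]
```

View pics/crop0.png

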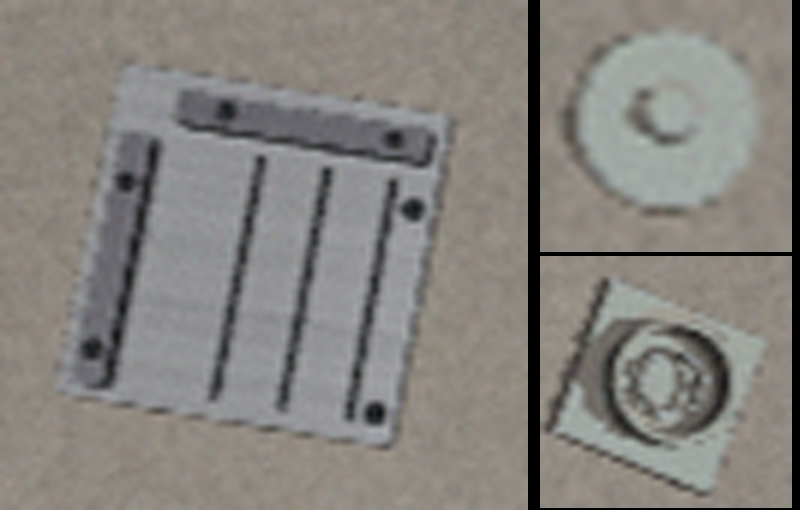

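The crop confirms it: a white knobbed lid, the open white pot with its square foot, and the stage with plate corners (crop pixels) at (125,68), (450,118), (392,445) and (62,390). I'll compute positions and the first move.

```bash
cat >> h.py <<'E'
def goto(p,yaw,s=None):
    "print shift in tool axes to reach world p, and turn (units of 6deg) to yaw, tool down"
    s=s or monitor.observe(); A=R.from_euler('xyz',s['tcp_rot'],degrees=True)
    B=R.from_euler('xyz',[180,0,yaw],degrees=True)
    print('tcp',np.round(s['tcp_pos'],4),np.round(s['tcp_rot'],2),'d',np.round(A.inv().apply(np.array(p)-s['tcp_pos']),4),'rot',np.round((A.inv()*B).as_rotvec(degrees=True)/6,3))
E
python3 - <<'E'
from h import *
c=cam('top'); im=cv2.imread('pics/top0.png')
P=ray(c,np.array([(125,68),(450,118),(392,445),(62,390)])/6+[112,145]-.4,.008)
print('stage',P.round(4),P.mean(0), [np.linalg.norm(P[i]-P[i-1]) for i in range(4)])
print([np.degrees(np.arctan2(*(P[a]-P[b])[[1,0]])) for a,b in((0,3),(1,2),(0,1),(3,2))])
F=ray(c,np.array([(607,280),(763,342),(708,492),(550,430)])*1.-[540,256],0)*0
q=(np.array([(607,280),(763,342),(708,492),(550,430)])-[540,256])*44/252+[315,205]-.4
F=ray(c,q,.014);print('foot',F.round(4),F.mean(0),[np.linalg.norm(F[i]-F[i-1]) for i in range(4)])
print([np.degrees(np.arctan2(*(F[a]-F[b])[[1,0]])) for a,b in((0,3),(1,2),(0,1),(3,2))])
print(np.array(vision.camera_model('wrist')['hand_eye']).round(3), vision.camera_model('wrist')['fx'])
goto([.50,-.11,.25],80)
E
```

```text
stage [[0.6761 0.2927 0.008 ]
 [0.6511 0.1473 0.008 ]
 [0.5056 0.172  0.008 ]
 [0.5321 0.3173 0.008 ]] [0.59123126 0.23233717 0.008     ] [np.float64(0.1461117599339761), np.float64(0.14753377502952103), np.float64(0.14754050644081598), np.float64(0.1476424985901701)]
[np.float64(-9.67641859810003), np.float64(-9.637997004123267), np.float64(80.20829942757989), np.float64(79.65392686862374)]
foot [[ 0.5251 -0.2206  0.014 ]
 [ 0.4955 -0.2907  0.014 ]
 [ 0.4281 -0.2626  0.014 ]
 [ 0.4571 -0.1921  0.014 ]] [ 0.47645152 -0.2415194   0.014     ] [np.float64(0.07367789207879627), np.float64(0.07605895818605911), np.float64(0.07309168342227856), np.float64(0.07628961862691967)]
[np.float64(-22.767194639937912), np.float64(-22.58754319394732), np.float64(67.15700929510076), np.float64(67.59777098551521)]
[[-0.001 -0.971 -0.241  0.067]
 [ 1.    -0.001  0.001 -0.   ]
 [-0.001 -0.241  0.971 -0.166]
 [ 0.     0.     0.     1.   ]] 310.1541502065996
tcp [0.3039 0.6577 0.2178] [-1.7991e+02  1.0000e-02  1.5520e+02] d [-0.5    -0.6147 -0.0312] rot [-1.1000e-02  1.1000e-02  1.2534e+01]
```

>>> jog_arm(targets=[{"delta_pos":[-0.0227,-0.0266,-0.004],"rot":[0,0,0],"fingers":0.06},{"delta_pos":[-0.0227,-0.0266,-0.004],"rot":[0,0,0],"fingers":0.06},{"delta_pos":[-0.0227,-0.0266,-0.004],"rot":[0,0,0],"fingers":0.06},{"delta_pos":[-0.0227,-0.0266,-0.004],"rot":[0,0,0],"fingers":0.06},{"delta_pos":[-0.0227,-0.0266,-0.004],"rot":[0,0,0],"fingers":0.06},{"delta_pos":[-0.0227,-0.0266,0],"rot":[0,0,0],"fingers":0.06},{"delta_pos":[-0.0227,-0.0266,0],"rot":[0,0,0],"fingers":0.06},{"delta_pos":[-0.0227,-0.0266,0],"rot":[0,0,0],"fingers":0.06}])

```text
time_s: 0.77
tcp_pos: [0.3798, 0.387, 0.2385]
tcp_rot: [-180.0, 0.0, 155.2]
contact_force: [-0.2, -1.1, -0.2]
grip_width: 0.0601
finger_force: 0.0
```

>>> jog_arm(targets=[{"delta_pos":[-0.0227,-0.0266,0],"rot":[0,0,0],"fingers":0.06},{"delta_pos":[-0.0227,-0.0266,0],"rot":[0,0,0],"fingers":0.06},{"delta_pos":[-0.0227,-0.0266,0],"rot":[0,0,0],"fingers":0.06},{"delta_pos":[-0.0227,-0.0266,0],"rot":[0,0,0],"fingers":0.06},{"delta_pos":[-0.0227,-0.0266,0],"rot":[0,0,0],"fingers":0.06},{"delta_pos":[-0.0227,-0.0266,0],"rot":[0,0,0],"fingers":0.06},{"delta_pos":[-0.0227,-0.0266,0],"rot":[0,0,0],"fingers":0.06},{"delta_pos":[-0.0227,-0.0266,0],"rot":[0,0,0],"fingers":0.06}])

```text
time_s: 1.43
tcp_pos: [0.4553, 0.1178, 0.2386]
tcp_rot: [-180.0, -0.0, 155.2]
contact_force: [0.8, 0.7, 0.9]
grip_width: 0.06
finger_force: 0.0
```

>>> jog_arm(targets=[{"delta_pos":[-0.0227,-0.0266,0],"rot":[0,0,0],"fingers":0.06},{"delta_pos":[-0.0227,-0.0266,0],"rot":[0,0,0],"fingers":0.06},{"delta_pos":[-0.0227,-0.0266,0],"rot":[0,0,0],"fingers":0.06},{"delta_pos":[-0.0227,-0.0266,0],"rot":[0,0,0],"fingers":0.06},{"delta_pos":[-0.0227,-0.0266,0],"rot":[0,0,0],"fingers":0.06},{"delta_pos":[-0.0227,-0.0266,0],"rot":[0,0,0],"fingers":0.06},{"delta_pos":[-0.0227,-0.0266,0],"rot":[0,0,0],"fingers":0.06},{"delta_pos":[-0.0227,-0.0266,0],"rot":[0,0,0],"fingers":0.06}])

```text
time_s: 2.1
tcp_pos: [0.5309, -0.1516, 0.2385]
tcp_rot: [-180.0, -0.0, 155.2]
contact_force: [0.4, 1.0, -0.4]
grip_width: 0.0599
finger_force: 0.0
```

>>> jog_arm(targets=[{"delta_pos":[0,0,0.01],"rot":[0,0,1.139],"fingers":0.06},{"delta_pos":[0,0,0.01],"rot":[0,0,1.139],"fingers":0.06},{"delta_pos":[0,0,0.01],"rot":[0,0,1.139],"fingers":0.06},{"delta_pos":[0,0,0.01],"rot":[0,0,1.139],"fingers":0.06},{"delta_pos":[0,0,0.01],"rot":[0,0,1.139],"fingers":0.06},{"delta_pos":[0,0,0.01],"rot":[0,0,1.139],"fingers":0.06},{"delta_pos":[0,0,0.01],"rot":[0,0,1.139],"fingers":0.06},{"delta_pos":[0,0,0.008],"rot":[0,0,1.139],"fingers":0.06}])

```text
time_s: 2.77
tcp_pos: [0.5306, -0.1498, 0.1598]
tcp_rot: [-180.0, -0.0, 100.2]
contact_force: [0.1, 0.3, 0.0]
grip_width: 0.0598
finger_force: 0.0
```

>>> jog_arm(targets=[{"delta_pos":[0,0,0],"rot":[0,0,1.139],"fingers":0.06},{"delta_pos":[0,0,0],"rot":[0,0,1.139],"fingers":0.06},{"delta_pos":[0,0,0],"rot":[0,0,1.139],"fingers":0.06},{"delta_pos":[0,0,0],"rot":[0,0,0],"fingers":0.06},{"delta_pos":[0,0,0],"rot":[0,0,0],"fingers":0.06}])

```text
time_s: 3.18
tcp_pos: [0.5308, -0.1496, 0.1604]
tcp_rot: [-180.0, 0.0, 80.3]
contact_force: [0.1, -0.1, 1.0]
grip_width: 0.06
finger_force: 0.0
```

```bash
python3 - <<'E'
from h import *
im,c=snap('wrist','w1'); s=monitor.observe(); print(s['tcp_pos'],s['tcp_rot'],s['qpos'].round(1),s['time_s'],s['contact_force'])
for n,P in(('lid',[.555,-.097,.01]),('pot',[.4765,-.2415,.014])): print(n,proj(c,P))
E
```

```text
[ 0.53085832 -0.1496848   0.16049383] [-1.79980663e+02  1.39206013e-02  8.02872710e+01] [ -9.1  29.2  27.4 118.9 -22.   36.8  23.4] 3.2333 [-0.35446969 -0.96787475  1.07178872]
lid [[271.25329405 126.738185  ]]
pot [[222.01839135 270.83836597]]
```

View pics/w1.png

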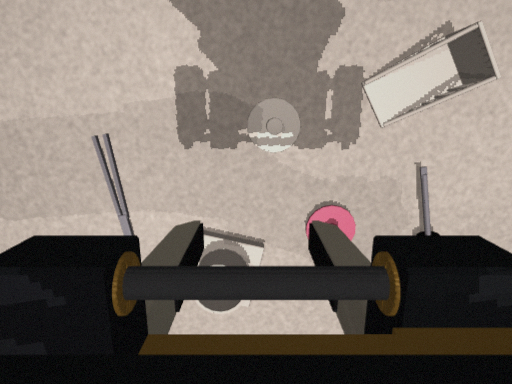

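The wrist view shows the white lid at (274,125), half in the gripper's shadow, with its knob at (275,126). The pot at (222,275) is hidden behind the gripper. I'll fit the disc by its hue.

```bash
python3 - <<'E'
from h import *
im=cv2.imread('pics/w1.png').astype(float); c=cam('wrist')
print(im[125,235:315:6].astype(int).tolist())
sat=(im[:,:,2]-im[:,:,0])/(im.sum(2)/3+1)
m=(cv2.GaussianBlur(sat,(5,5),0)<0.03).astype(np.uint8); m[:, :230]=0;m[:,318:]=0;m[170:]=0;m[:80]=0
m=cv2.morphologyEx(m,cv2.MORPH_OPEN,np.ones((5,5)));m=cv2.morphologyEx(m,cv2.MORPH_CLOSE,np.ones((9,9)))
k=max(cv2.findContours(m,0,1)[0],key=cv2.contourArea); e=cv2.fitEllipse(k);print(e,cv2.boundingRect(k))
L=ray(c,k[:,0],.01);q=cv2.minEnclosingCircle((L[:,:2]*1000).astype(np.float32));print('lid',ray(c,[e[0]],.01),q)
goto([*ray(c,[e[0]],.01)[0,:2],.03],80.3)
E
```

```text
[[100, 107, 116], [99, 106, 117], [106, 113, 123], [124, 133, 142], [124, 130, 140], [139, 148, 160], [141, 149, 161], [143, 152, 162], [121, 130, 142], [141, 151, 161], [140, 150, 164], [112, 123, 133], [111, 122, 132], [112, 120, 128]]Traceback (most recent call last):
  File "<stdin>", line 7, in <module>
ValueError: max() iterable argument is empty
```

```bash
python3 - <<'E'
from h import *
g=cv2.imread('pics/w1.png',0); c=cam('wrist'); g2=g[85:168,235:315]
for p2 in(14,18,22):
    h=cv2.HoughCircles(cv2.medianBlur(g2,3),cv2.HOUGH_GRADIENT_ALT if 0 else cv2.HOUGH_GRADIENT,1,50,param1=60,param2=p2,minRadius=22,maxRadius=30);print(h)
    if h is not None:
        P=ray(c,h[0,:1,:2]+[235,85],.01)[0]; print(P)
x=g[110:118].mean(0)[240:310].astype(int);print(x)
print(np.r_[ray(c,[(274,125.5)],.01),ray(c,[(275,125.5)],.028)])
goto([*P[:2],.03],80.3)
E
```

```text
[[[39.5 38.5 25. ]]]
[ 0.55874852 -0.09444446  0.01      ]
[[[39.5 38.5 25. ]]]
[ 0.55874852 -0.09444446  0.01      ]
[[[39.5 38.5 25. ]]]
[ 0.55874852 -0.09444446  0.01      ]
[111 110 108 108 107 106 107 107 104 112 120 129 134 134 135 135 135 134
 134 136 135 137 144 152 154 154 154 154 154 153 154 155 152 151 152 151
 154 154 154 154 153 153 154 153 152 153 153 154 153 154 153 153 152 152
 153 151 148 141 129 117 116 117 117 117 118 118 122 122 124 125]
[[ 0.55795469 -0.0962823   0.01      ]
 [ 0.55794427 -0.09575309  0.028     ]]
tcp [ 0.5309 -0.1497  0.1605] [-1.7998e+02  1.0000e-02  8.0290e+01] d [0.0592 0.0182 0.1305] rot [-0.003  0.002 -0.002]
```

>>> jog_arm(targets=[{"delta_pos":[0.0145,0.0044,0.03],"rot":[0,0,0],"fingers":0.045},{"delta_pos":[0.0145,0.0044,0.03],"rot":[0,0,0],"fingers":0.045},{"delta_pos":[0.0145,0.0044,0.03],"rot":[0,0,0],"fingers":0.045},{"delta_pos":[0.0145,0.0044,0.026],"rot":[0,0,0],"fingers":0.045},{"delta_pos":[0,0,0.02],"rot":[0,0,0],"fingers":0.045},{"delta_pos":[0,0,0.0105],"rot":[0,0,0],"fingers":0.045},{"delta_pos":[0,0,0],"rot":[0,0,0],"fingers":0.045}])

```text
time_s: 3.82
tcp_pos: [0.5571, -0.096, 0.0123]
tcp_rot: [-179.8, 0.0, 80.1]
contact_force: [-0.7, 0.1, 0.8]
grip_width: 0.0451
finger_force: 0.0
```

>>> jog_arm(targets=[{"delta_pos":[0,0,0],"rot":[0,0,0],"fingers":0.0},{"delta_pos":[0,0,0],"rot":[0,0,0],"fingers":0.0},{"delta_pos":[0,0,0],"rot":[0,0,0],"fingers":0.0},{"delta_pos":[0,0,0],"rot":[0,0,0],"fingers":0.0},{"delta_pos":[0,0,0],"rot":[0,0,0],"fingers":0.0},{"delta_pos":[0,0,0],"rot":[0,0,0],"fingers":0.0},{"delta_pos":[0,0,0],"rot":[0,0,0],"fingers":0.0},{"delta_pos":[0,0,0],"rot":[0,0,0],"fingers":0.0}], squeeze=20)

```text
time_s: 4.48
tcp_pos: [0.5587, -0.0959, 0.015]
tcp_rot: [179.9, -0.0, 80.0]
contact_force: [-0.2, -0.1, 7.6]
grip_width: 0.0156
finger_force: 20.0
```

>>> jog_arm(targets=[{"delta_pos":[0,0,-0.015],"rot":[0,0,0],"fingers":0.0},{"delta_pos":[0,0,-0.03],"rot":[0,0,0],"fingers":0.0},{"delta_pos":[0,0,-0.035],"rot":[0,0,0],"fingers":0.0},{"delta_pos":[0,0,-0.035],"rot":[0,0,0],"fingers":0.0},{"delta_pos":[0,0,-0.03],"rot":[0,0,0],"fingers":0.0}])

```text
time_s: 4.9
tcp_pos: [0.5581, -0.0959, 0.1613]
tcp_rot: [180.0, 0.0, 80.0]
contact_force: [0.6, 0.6, -0.5]
grip_width: 0.0152
finger_force: 20.0
```

>>> jog_arm(targets=[{"delta_pos":[-0.0298,-0.0033,0],"rot":[0,0,0],"fingers":0.0},{"delta_pos":[-0.0298,-0.0033,0],"rot":[0,0,0],"fingers":0.0},{"delta_pos":[-0.0298,-0.0033,0],"rot":[0,0,0],"fingers":0.0},{"delta_pos":[-0.0298,-0.0033,0],"rot":[0,0,0],"fingers":0.0},{"delta_pos":[-0.0298,-0.0033,0],"rot":[0,0,0],"fingers":0.0},{"delta_pos":[-0.0298,-0.0033,0],"rot":[0,0,0],"fingers":0.0},{"delta_pos":[-0.0298,-0.0033,0],"rot":[0,0,0],"fingers":0.0}])

```text
time_s: 5.48
tcp_pos: [0.4988, -0.2984, 0.1594]
tcp_rot: [180.0, -0.0, 80.1]
contact_force: [0.2, -0.8, -1.0]
grip_width: 0.0154
finger_force: 20.0
```

>>> jog_arm(targets=[{"delta_pos":[0,0,0],"rot":[0,0,-1.077],"fingers":0.0},{"delta_pos":[0,0,0],"rot":[0,0,-1.077],"fingers":0.0},{"delta_pos":[0,0,0],"rot":[0,0,-1.077],"fingers":0.0},{"delta_pos":[0,0,0],"rot":[0,0,-1.077],"fingers":0.0},{"delta_pos":[0,0,0],"rot":[0,0,-1.077],"fingers":0.0},{"delta_pos":[0,0,0],"rot":[0,0,0],"fingers":0.0},{"delta_pos":[0,0,0],"rot":[0,0,0],"fingers":0.0}])

```text
time_s: 6.07
tcp_pos: [0.4993, -0.2974, 0.1593]
tcp_rot: [180.0, -0.0, 112.1]
contact_force: [0.5, 0.5, -0.7]
grip_width: 0.0151
finger_force: 20.0
```

```bash
python3 - <<'E'
from h import *
im,c=snap('wrist','w2'); s=monitor.observe(); print(s['tcp_pos'],s['tcp_rot'],s['qpos'].round(1),s['time_s'],s['contact_force'],s['grip_width'])
for z in(0,.014,.052): print(proj(c,[.4765,-.2415,z]))
E
```

```text
[ 0.49928222 -0.29729209  0.15926527] [ 1.79986906e+02 -4.04916194e-03  1.12102350e+02] [ 13.3  29.7  17.3 114.8 -14.   37.5  61.7] 6.1167 [ 0.05473907  0.44043232 -0.20830415] 0.015234491342128956
[[255.85033059 122.3876308 ]]
[[255.87541755 122.67226549]]
[[255.95640351 123.59112592]]
```

View pics/w2.png

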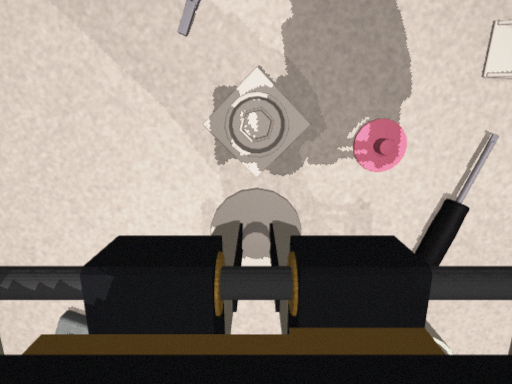

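The wrist view shows the pot foot's corners at (258,66), (206,123), (310,123) and (258,177), with the cup rim around (257,124). The lid is held level: its disc spans columns 213–300, with its top edge at row 188.

```bash
python3 - <<'E'
from h import *
s=monitor.observe(); c=cam('wrist',s); g=cv2.imread('pics/w2.png',0)
F=ray(c,[(258,66),(310,123),(258,177),(206,123)],.014);print('foot',F.round(4),F.mean(0),[np.linalg.norm(F[i]-F[i-1]).round(4) for i in range(4)])
print([np.degrees(np.arctan2(*(F[a]-F[b])[[1,0]])).round(2) for a,b in((0,1),(3,2),(0,3),(1,2),(0,2),(1,3))])
h=cv2.HoughCircles(cv2.medianBlur(g[80:170,212:302],3),cv2.HOUGH_GRADIENT,1,90,param1=80,param2=15,minRadius=26,maxRadius=36);print(h)
if h is not None: print('rim',ray(c,h[0,:1,:2]+[212,80],.052))
T=R.from_euler('xyz',s['tcp_rot'],degrees=True)
for z in(.152,.155,.158): 
    E=ray(c,[(256.5,188.5),(213,230),(300,230)],z); print('lid edge in tool',T.inv().apply(E-s['tcp_pos']).round(4).tolist())
K=ray(c,[(256.5,238)],.172);print('knob',T.inv().apply(K-s['tcp_pos']))
goto([*F.mean(0)[:2],.1],112.1)
E
```

```text
foot [[ 0.4589 -0.1926  0.014 ]
 [ 0.5257 -0.2218  0.014 ]
 [ 0.4988 -0.2907  0.014 ]
 [ 0.4314 -0.26    0.014 ]] [ 0.47872074 -0.24129735  0.014     ] [np.float64(0.0728), np.float64(0.0729), np.float64(0.074), np.float64(0.0741)]
[np.float64(156.37), np.float64(155.51), np.float64(67.81), np.float64(68.65), np.float64(112.13), np.float64(22.03)]
[[[46.5 44.5 26.6]]]
rim [[ 0.47884463 -0.24130678  0.052     ]]
lid edge in tool [[0.0264, 0.0, 0.0073], [0.0012, -0.0257, 0.0073], [0.0011, 0.0258, 0.0073]]
lid edge in tool [[0.027, 0.0, 0.0043], [0.0023, -0.0253, 0.0043], [0.0022, 0.0253, 0.0043]]
lid edge in tool [[0.0277, 0.0, 0.0013], [0.0034, -0.0249, 0.0013], [0.0034, 0.0249, 0.0013]]
knob [[ 4.21775748e-03 -4.82247321e-05 -1.27344455e-02]]
tcp [ 0.4993 -0.2973  0.1593] [179.99  -0.   112.1 ] d [0.0596 0.002  0.0593] rot [ 0.002 -0.001  0.   ]
```

>>> jog_arm(targets=[{"delta_pos":[0.0199,0.0007,0],"rot":[0,0,0],"fingers":0.0},{"delta_pos":[0.0199,0.0007,0.02],"rot":[0,0,0],"fingers":0.0},{"delta_pos":[0.0199,0.0006,0.02],"rot":[0,0,0],"fingers":0.0},{"delta_pos":[0,0,0.025],"rot":[0,0,0],"fingers":0.0},{"delta_pos":[0,0,0.02],"rot":[0,0,0],"fingers":0.0},{"delta_pos":[0,0,0],"rot":[0,0,0],"fingers":0.0},{"delta_pos":[0,0,0],"rot":[0,0,0],"fingers":0.0}])

```text
time_s: 6.7
tcp_pos: [0.4781, -0.2412, 0.0737]
tcp_rot: [-179.9, -0.1, 112.2]
contact_force: [-0.1, 0.6, -0.7]
grip_width: 0.0153
finger_force: 20.0
```

>>> jog_arm(targets=[{"delta_pos":[0,0,0.004],"rot":[0,0,0],"fingers":0.0},{"delta_pos":[0,0,0.003],"rot":[0,0,0],"fingers":0.0},{"delta_pos":[0,0,0],"rot":[0,0,0],"fingers":0.0}])

```text
time_s: 6.95
tcp_pos: [0.4789, -0.2415, 0.0676]
tcp_rot: [180.0, 0.0, 112.3]
contact_force: [0.5, 0.0, -0.4]
grip_width: 0.0155
finger_force: 20.0
```

```bash
python3 - <<'E'
from h import *
s=monitor.observe();goto([.4788,-.2413,.0605],112.1,s);print(s['contact_force'],s['moment'],s['grip_width'])
im,c=snap('scene','s1');print(proj(c,[.4788,-.2413,.06]))
o=im[120:200,165:245];cv2.imwrite('pics/s1c.png',cv2.resize(o,(560,560),interpolation=cv2.INTER_CUBIC)[:,:,::-1])
E
```

```text
tcp [ 0.4789 -0.2415  0.0676] [1.7996e+02 4.0000e-02 1.1230e+02] d [ 0.0003 -0.      0.0071] rot [0.007 0.007 0.033]
[ 0.45069386  0.01596529 -0.38893837] [-0.03097115  0.04719183 -0.02005913] 0.015454124565712813
[[205.08891844 154.21241376]]
```

View pics/s1c.png

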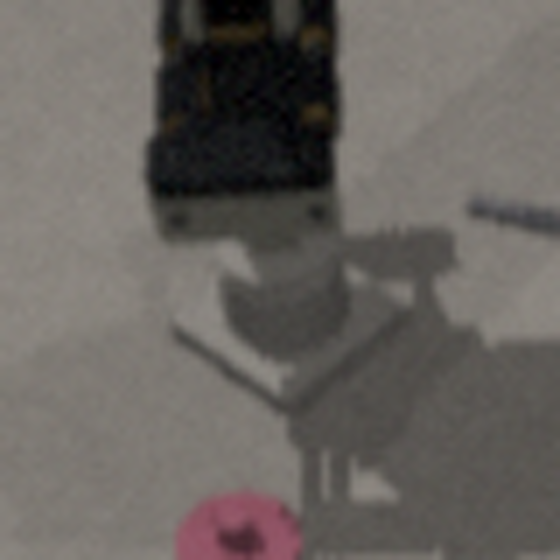

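The crop shows the lid centred over the cup (crop pixel 285,265), just above the rim. I'll lower it in 1.5 mm steps while watching the force.

>>> jog_arm(targets=[{"delta_pos":[0,0,0.0015],"rot":[0,0,0],"fingers":0.0},{"delta_pos":[0,0,0.0015],"rot":[0,0,0],"fingers":0.0},{"delta_pos":[0,0,0.001],"rot":[0,0,0],"fingers":0.0},{"delta_pos":[0,0,0],"rot":[0,0,0],"fingers":0.0}])

```text
time_s: 7.33
tcp_pos: [0.4785, -0.2413, 0.0631]
tcp_rot: [180.0, -0.0, 112.3]
contact_force: [-0.3, 1.2, -1.4]
grip_width: 0.0156
finger_force: 20.0
```

>>> jog_arm(targets=[{"delta_pos":[0,0,0.001],"rot":[0,0,0],"fingers":0.0},{"delta_pos":[0,0,0.001],"rot":[0,0,0],"fingers":0.0},{"delta_pos":[0,0,0],"rot":[0,0,0],"fingers":0.0}])

```text
time_s: 7.58
tcp_pos: [0.4786, -0.2413, 0.061]
tcp_rot: [-180.0, -0.0, 112.3]
contact_force: [0.8, -0.1, -0.6]
grip_width: 0.0149
finger_force: 20.0
```

>>> jog_arm(targets=[{"delta_pos":[0,0,0.001],"rot":[0,0,0],"fingers":0.0},{"delta_pos":[0,0,0.0005],"rot":[0,0,0],"fingers":0.0},{"delta_pos":[0,0,0],"rot":[0,0,0],"fingers":0.0}])

```text
time_s: 7.83
tcp_pos: [0.4786, -0.2413, 0.0609]
tcp_rot: [179.9, 0.0, 112.3]
contact_force: [-3.3, 2.2, 18.8]
grip_width: 0.015
finger_force: 20.0
```

>>> jog_arm(targets=[{"delta_pos":[0,0,-0.0012],"rot":[0,0,0],"fingers":0.0},{"delta_pos":[0,0,0],"rot":[0,0,0],"fingers":0.093},{"delta_pos":[0,0,0],"rot":[0,0,0],"fingers":0.093},{"delta_pos":[0,0,0],"rot":[0,0,0],"fingers":0.093},{"delta_pos":[0,0,0],"rot":[0,0,0],"fingers":0.093},{"delta_pos":[0,0,-0.03],"rot":[0,0,0],"fingers":0.093},{"delta_pos":[0,0,-0.035],"rot":[0,0,0],"fingers":0.093},{"delta_pos":[0,0,-0.035],"rot":[0,0,0],"fingers":0.093}])

```text
time_s: 8.5
tcp_pos: [0.4778, -0.2411, 0.1612]
tcp_rot: [-179.9, -0.1, 112.3]
contact_force: [0.6, 0.1, 1.0]
grip_width: 0.0574
finger_force: 0.0
```

>>> jog_arm(targets=[{"delta_pos":[-0.03,0,0],"rot":[0,0,0],"fingers":0.093},{"delta_pos":[-0.03,0,0],"rot":[0,0,0],"fingers":0.093},{"delta_pos":[0,0,0],"rot":[0,0,0],"fingers":0.093},{"delta_pos":[0,0,0],"rot":[0,0,0],"fingers":0.093}])

```text
time_s: 8.83
tcp_pos: [0.5014, -0.298, 0.1607]
tcp_rot: [-180.0, 0.0, 112.2]
contact_force: [-1.0, 0.1, -1.0]
grip_width: 0.0842
finger_force: 0.0
```

```bash
python3 - <<'E'
from h import *
im,c=snap('wrist','w3'); goto([.4788,-.2413,.02],112.3)
for z in(.014,.056,.074): print(proj(c,[.4788,-.2413,z]))
cv2.imwrite('pics/w3c.png',cv2.resize(im[50:210,170:350],(720,640)[:1]+(640-56*1,),interpolation=cv2.INTER_CUBIC)[:,:,::-1])
E
```

```text
tcp [ 0.5008 -0.2967  0.1603] [-1.7996e+02 -5.0000e-02  1.1229e+02] d [0.0595 0.0007 0.1404] rot [-0.007 -0.009 -0.002]
[[256.52173922 121.8142349 ]]
[[256.68439163 122.74393304]]
[[256.77057915 123.23656872]]
```

View pics/w3c.png

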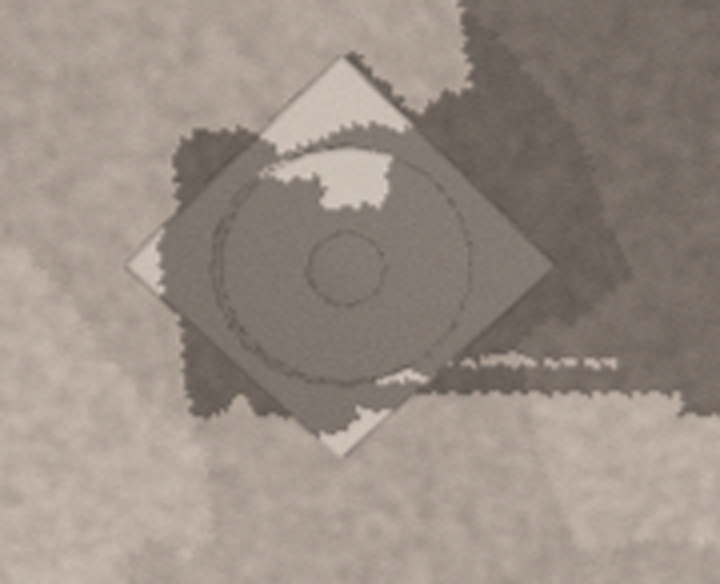

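The lid disc (crop pixel 345,265) is concentric with the foot and seated, and the foot's diagonal lies along the finger line. Next I grip the cup.

>>> jog_arm(targets=[{"delta_pos":[0.0198,0.0002,0],"rot":[0,0,0],"fingers":0.093},{"delta_pos":[0.0198,0.0002,0],"rot":[0,0,0],"fingers":0.093},{"delta_pos":[0.0199,0.0003,0.02],"rot":[0,0,0],"fingers":0.093},{"delta_pos":[0,0,0.03],"rot":[0,0,0],"fingers":0.093},{"delta_pos":[0,0,0.03],"rot":[0,0,0],"fingers":0.093},{"delta_pos":[0,0,0.03],"rot":[0,0,0],"fingers":0.093},{"delta_pos":[0,0,0.02],"rot":[0,0,0],"fingers":0.093},{"delta_pos":[0,0,0.0095],"rot":[0,0,0],"fingers":0.093}])

```text
time_s: 9.55
tcp_pos: [0.4777, -0.2397, 0.0187]
tcp_rot: [-179.8, -0.2, 112.4]
contact_force: [-0.8, 0.2, 0.2]
grip_width: 0.0932
finger_force: 0.0
```

>>> jog_arm(targets=[{"delta_pos":[0,0,0],"rot":[0,0,0],"fingers":0.093},{"delta_pos":[0,0,0],"rot":[0,0,0],"fingers":0.093}])

```text
time_s: 9.72
tcp_pos: [0.479, -0.2411, 0.0214]
tcp_rot: [-180.0, -0.1, 112.3]
contact_force: [-0.1, -0.6, -0.3]
grip_width: 0.0929
finger_force: 0.0
```

>>> jog_arm(targets=[{"delta_pos":[0,0,0],"rot":[0,0,0],"fingers":0.04},{"delta_pos":[0,0,0],"rot":[0,0,0],"fingers":0.04},{"delta_pos":[0,0,0],"rot":[0,0,0],"fingers":0.04},{"delta_pos":[0,0,0],"rot":[0,0,0],"fingers":0.04},{"delta_pos":[0,0,0],"rot":[0,0,0],"fingers":0.04},{"delta_pos":[0,0,0],"rot":[0,0,0],"fingers":0.04},{"delta_pos":[0,0,0],"rot":[0,0,0],"fingers":0.04}], squeeze=30)

```text
time_s: 10.3
tcp_pos: [0.4792, -0.2416, 0.0217]
tcp_rot: [-180.0, 0.0, 112.3]
contact_force: [-1.3, 0.3, 6.5]
grip_width: 0.0558
finger_force: 30.0
```

```bash
python3 - <<'E'
from h import *
s=monitor.observe();print(s['contact_force'],s['grip_width'],s['finger_force'],s['qpos'].round(1))
goto([.591+.0,.2325,.1],125.3,s)
a=np.radians(-9.7);u=np.array([np.cos(a),np.sin(a)]);v=np.array([-u[1],u[0]])
print('home',np.array([.5912,.2323])+.012*(u+v),'corner',np.array([.5912,.2323])+.05*(u+v))
E
```

```text
[-1.34875068  0.31972449  6.49673384] 0.05581851009397202 30.001191913615912 [ 14.5  39.7   9.2 124.8 -20.5  16.9  63.6]
tcp [ 0.4792 -0.2416  0.0217] [-180.      0.    112.32] d [ 0.3961  0.2834 -0.0784] rot [-0.000e+00  1.000e-03 -2.164e+00]
home [0.60505031 0.24210657] corner [0.64890964 0.2731607 ]
```

>>> jog_arm(targets=[{"delta_pos":[0,0,-0.01],"rot":[0,0,0],"fingers":0.04},{"delta_pos":[0,0,-0.03],"rot":[0,0,0],"fingers":0.04},{"delta_pos":[0,0,-0.03],"rot":[0,0,0],"fingers":0.04},{"delta_pos":[0,0,0],"rot":[0,0,-0.7213],"fingers":0.04},{"delta_pos":[0,0,0],"rot":[0,0,-0.7213],"fingers":0.04},{"delta_pos":[0,0,0],"rot":[0,0,-0.7213],"fingers":0.04},{"delta_pos":[0,0,0],"rot":[0,0,0],"fingers":0.04}])

```text
time_s: 10.88
tcp_pos: [0.4795, -0.2415, 0.0921]
tcp_rot: [180.0, 0.0, 125.5]
contact_force: [-0.3, -0.5, -1.5]
grip_width: 0.0557
finger_force: 30.0
```

```bash
python3 - <<'E'
from h import *
s=monitor.observe();print(s['contact_force'],s['grip_width'])
goto([.5845,.226,s['tcp_pos'][2]],125.3,s)
E
```

```text
[-0.32912473 -0.53440518 -1.51067247] 0.05566353239541951
tcp [ 0.4795 -0.2415  0.0921] [1.7997e+02 3.0000e-02 1.2552e+02] d [0.3194 0.3571 0.    ] rot [0.005 0.005 0.037]
```

>>> jog_arm(targets=[{"delta_pos":[0.01,0.0112,0],"rot":[0,0,0],"fingers":0.04},{"delta_pos":[0.02,0.0223,0],"rot":[0,0,0],"fingers":0.04},{"delta_pos":[0.02,0.0223,0],"rot":[0,0,0],"fingers":0.04},{"delta_pos":[0.02,0.0223,0],"rot":[0,0,0],"fingers":0.04},{"delta_pos":[0.02,0.0223,0],"rot":[0,0,0],"fingers":0.04},{"delta_pos":[0.02,0.0223,0],"rot":[0,0,0],"fingers":0.04},{"delta_pos":[0.02,0.0223,0],"rot":[0,0,0],"fingers":0.04},{"delta_pos":[0.02,0.0223,0],"rot":[0,0,0],"fingers":0.04}])

```text
time_s: 11.55
tcp_pos: [0.5292, -0.0209, 0.0915]
tcp_rot: [-180.0, -0.0, 125.2]
contact_force: [0.3, 0.6, -1.5]
grip_width: 0.0557
finger_force: 30.0
```

>>> jog_arm(targets=[{"delta_pos":[0.02,0.0223,0],"rot":[0,0,0],"fingers":0.04},{"delta_pos":[0.02,0.0223,0],"rot":[0,0,0],"fingers":0.04},{"delta_pos":[0.02,0.0223,0],"rot":[0,0,0],"fingers":0.04},{"delta_pos":[0.02,0.0223,0],"rot":[0,0,0],"fingers":0.04},{"delta_pos":[0.02,0.0223,0],"rot":[0,0,0],"fingers":0.04},{"delta_pos":[0.02,0.0223,0],"rot":[0,0,0],"fingers":0.04},{"delta_pos":[0.02,0.0223,0],"rot":[0,0,0],"fingers":0.04},{"delta_pos":[0.02,0.0223,0],"rot":[0,0,0],"fingers":0.04}])

```text
time_s: 12.22
tcp_pos: [0.5821, 0.213, 0.0915]
tcp_rot: [-180.0, -0.0, 125.2]
contact_force: [0.6, -0.4, -1.9]
grip_width: 0.0562
finger_force: 30.0
```

>>> jog_arm(targets=[{"delta_pos":[0.01,0.0112,0.03],"rot":[0,0,0],"fingers":0.04},{"delta_pos":[0,0,0.015],"rot":[0,0,0],"fingers":0.04},{"delta_pos":[0,0,0],"rot":[0,0,0],"fingers":0.04},{"delta_pos":[0,0,0],"rot":[0,0,0],"fingers":0.04}])

```text
time_s: 12.55
tcp_pos: [0.5848, 0.2253, 0.0458]
tcp_rot: [-179.9, -0.0, 125.2]
contact_force: [-0.6, -0.1, -1.3]
grip_width: 0.0555
finger_force: 30.0
```

```bash
python3 - <<'E'
from h import *
s=monitor.observe();print(s['contact_force'],s['grip_width'],s['time_s'])
goto([.5845,.226,.0297],125.3,s)
im,c=snap('wrist','w4')
t,_=snap('top','top4'); a=cv2.resize(im,(480,360)); b=cv2.resize(t[130:230,100:200],(300,300),interpolation=cv2.INTER_CUBIC)
o=np.zeros((360,790,3),np.uint8);o[:,:480]=a;o[:300,485:785]=b;cv2.imwrite('pics/c4.png',o[:,:,::-1])
E
```

```text
[-0.57993057 -0.06473981 -1.3481584 ] 0.05548543686315034 12.55
tcp [0.5848 0.2253 0.0458] [-179.86   -0.    125.22] d [0.0008 0.0002 0.0161] rot [-0.024 -0.    -0.013]
```

View pics/c4.png

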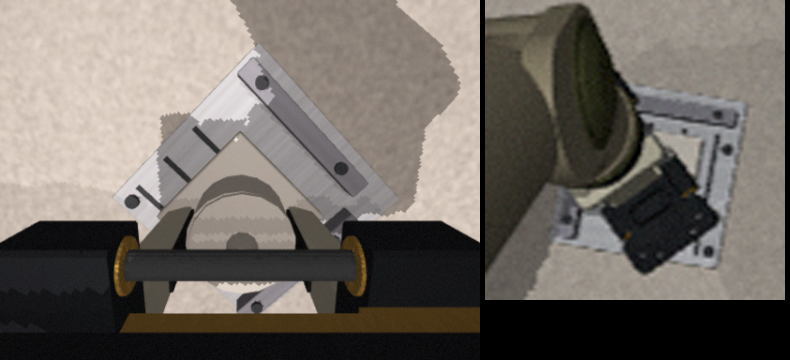

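The view shows the lidded pot over the plate, with the left fence's inner edge from (237,77) to (347,195) and the foot's edge from (240,133) to (322,215). I'll check that they are parallel and how far apart they are.

```bash
python3 - <<'E'
from h import *
s=monitor.observe();c=cam('wrist',s);g=cv2.imread('pics/w4.png',0)
k=512/480
d=cv2.createLineSegmentDetector().detect(g)[0][:,0]
for l in d:
    if np.hypot(l[2]-l[0],l[3]-l[1])<45 or l[[1,3]].max()>260: continue
    out=[]
    for z in(.008,.024,.0381):
        P=ray(c,l.reshape(2,2),z);v=P[1]-P[0];out.append((round(np.degrees(np.arctan2(v[1],v[0]))%180,2),P.mean(0)[:2].round(4).tolist()))
    print(l.round(),out)
E
```

```text
[468. 234. 511. 258.] [(np.float64(6.63), [0.7356, 0.3017]), (np.float64(6.63), [0.7208, 0.2999]), (np.float64(6.63), [0.7079, 0.2984])]
[367. 235. 468. 235.] [(np.float64(35.1), [0.6877, 0.2783]), (np.float64(35.1), [0.6768, 0.2784]), (np.float64(35.1), [0.6671, 0.2785])]
[ 54. 235. 143. 235.] [(np.float64(35.08), [0.5039, 0.1492]), (np.float64(35.08), [0.5072, 0.1593]), (np.float64(35.08), [0.5102, 0.1683])]
[374. 211. 308. 141.] [(np.float64(170.05), [0.6178, 0.28]), (np.float64(170.05), [0.6122, 0.2799]), (np.float64(170.05), [0.6074, 0.2799])]
[422.   4. 472.  48.] [(np.float64(0.0), [0.6117, 0.3883]), (np.float64(0.0), [0.6066, 0.3798]), (np.float64(0.0), [0.6022, 0.3723])]
[343. 230. 257. 143.] [(np.float64(170.13), [0.6, 0.2583]), (np.float64(170.13), [0.5959, 0.2599]), (np.float64(170.13), [0.5923, 0.2614])]
[278.  68. 392. 194.] [(np.float64(169.76), [0.5978, 0.3009]), (np.float64(169.76), [0.5939, 0.2992]), (np.float64(169.76), [0.5904, 0.2977])]
[287. 113. 374. 206.] [(np.float64(169.82), [0.6057, 0.2845]), (np.float64(169.82), [0.6011, 0.2841]), (np.float64(169.82), [0.5971, 0.2838])]
[268.  53. 205. 121.] [(np.float64(79.74), [0.5274, 0.2861]), (np.float64(79.74), [0.5289, 0.2856]), (np.float64(79.74), [0.5303, 0.2851])]
[258. 140. 342. 225.] [(np.float64(170.11), [0.5981, 0.2607]), (np.float64(170.11), [0.5941, 0.2622]), (np.float64(170.11), [0.5906, 0.2634])]
[165. 163. 124. 206.] [(np.float64(79.87), [0.5117, 0.199]), (np.float64(79.87), [0.5145, 0.2052]), (np.float64(79.87), [0.5169, 0.2108])]
[423. 210. 276.  46.] [(np.float64(169.76), [0.6063, 0.3072]), (np.float64(169.76), [0.6017, 0.305]), (np.float64(169.76), [0.5976, 0.3031])]
```

Foot (170.1°) and fence (169.8°) are parallel, and the gap is about 22 mm as planned. Lowering onto the plate.

>>> jog_arm(targets=[{"delta_pos":[0,0,0.008],"rot":[0,0,0],"fingers":0.04},{"delta_pos":[0,0,0.006],"rot":[0,0,0],"fingers":0.04},{"delta_pos":[0,0,0.001],"rot":[0,0,0],"fingers":0.04},{"delta_pos":[0,0,0],"rot":[0,0,0],"fingers":0.04}])

```text
time_s: 12.98
tcp_pos: [0.5854, 0.2256, 0.031]
tcp_rot: [-180.0, -0.0, 125.3]
contact_force: [-1.4, -0.4, -1.4]
grip_width: 0.0556
finger_force: 30.0
```

>>> jog_arm(targets=[{"delta_pos":[0,0,0.0005],"rot":[0,0,0],"fingers":0.04},{"delta_pos":[0,0,0],"rot":[0,0,0],"fingers":0.04}])

```text
time_s: 13.15
tcp_pos: [0.5857, 0.2259, 0.0309]
tcp_rot: [180.0, 0.0, 125.3]
contact_force: [-0.2, -0.4, -1.5]
grip_width: 0.0558
finger_force: 30.0
```

>>> jog_arm(targets=[{"delta_pos":[0,0,0.0005],"rot":[0,0,0],"fingers":0.04},{"delta_pos":[0,0,0],"rot":[0,0,0],"fingers":0.04}])

```text
time_s: 13.32
tcp_pos: [0.5856, 0.226, 0.0304]
tcp_rot: [180.0, 0.0, 125.3]
contact_force: [1.0, -0.2, -1.9]
grip_width: 0.0562
finger_force: 30.0
```

>>> jog_arm(targets=[{"delta_pos":[0,0,0.0005],"rot":[0,0,0],"fingers":0.04},{"delta_pos":[0,0,0],"rot":[0,0,0],"fingers":0.04}])

```text
time_s: 13.48
tcp_pos: [0.5856, 0.226, 0.0298]
tcp_rot: [180.0, 0.0, 125.3]
contact_force: [-0.3, 0.0, -3.0]
grip_width: 0.0555
finger_force: 30.0
```

>>> jog_arm(targets=[{"delta_pos":[0,0,0.0004],"rot":[0,0,0],"fingers":0.04},{"delta_pos":[0,0,0],"rot":[0,0,0],"fingers":0.04}])

```text
time_s: 13.65
tcp_pos: [0.5856, 0.226, 0.0297]
tcp_rot: [180.0, -0.0, 125.3]
contact_force: [-1.0, 0.1, 2.4]
grip_width: 0.0558
finger_force: 30.0
```

Touchdown. Now I slide diagonally towards the corner.

>>> jog_arm(targets=[{"delta_pos":[0,0.004,0],"rot":[0,0,0],"fingers":0.04},{"delta_pos":[0,0.004,0],"rot":[0,0,0],"fingers":0.04},{"delta_pos":[0,0.004,0],"rot":[0,0,0],"fingers":0.04},{"delta_pos":[0,0.004,0],"rot":[0,0,0],"fingers":0.04},{"delta_pos":[0,0.003,0],"rot":[0,0,0],"fingers":0.04},{"delta_pos":[0,0.002,0],"rot":[0,0,0],"fingers":0.04},{"delta_pos":[0,0.001,0],"rot":[0,0,0],"fingers":0.04},{"delta_pos":[0,0,0],"rot":[0,0,0],"fingers":0.04}])

```text
time_s: 14.32
tcp_pos: [0.6039, 0.2387, 0.0298]
tcp_rot: [180.0, 0.0, 125.3]
contact_force: [-1.7, -0.7, 6.3]
grip_width: 0.0557
finger_force: 30.0
```

>>> jog_arm(targets=[{"delta_pos":[0,0.001,0],"rot":[0,0,0],"fingers":0.04},{"delta_pos":[0,0.001,0],"rot":[0,0,0],"fingers":0.04},{"delta_pos":[0,0,0],"rot":[0,0,0],"fingers":0.04}])

```text
time_s: 14.57
tcp_pos: [0.6054, 0.2398, 0.0297]
tcp_rot: [-180.0, 0.0, 125.3]
contact_force: [-2.9, -2.0, 6.9]
grip_width: 0.0558
finger_force: 30.0
```

>>> jog_arm(targets=[{"delta_pos":[0,0.001,0],"rot":[0,0,0],"fingers":0.04},{"delta_pos":[0,0.001,0],"rot":[0,0,0],"fingers":0.04},{"delta_pos":[0,0,0],"rot":[0,0,0],"fingers":0.04}])

```text
time_s: 14.82
tcp_pos: [0.6056, 0.24, 0.0298]
tcp_rot: [-179.8, -0.0, 125.3]
contact_force: [-7.9, -3.9, 10.5]
grip_width: 0.0559
finger_force: 30.0
```

>>> jog_arm(targets=[{"delta_pos":[0,0.001,0],"rot":[0,0,0],"fingers":0.04},{"delta_pos":[0,0,0],"rot":[0,0,0],"fingers":0.04}])

```text
time_s: 14.98
tcp_pos: [0.6057, 0.2402, 0.0298]
tcp_rot: [-179.8, -0.1, 125.2]
contact_force: [-8.3, -5.8, 12.9]
grip_width: 0.0559
finger_force: 30.0
```

>>> jog_arm(targets=[{"delta_pos":[0,0.001,0],"rot":[0,0,0],"fingers":0.04},{"delta_pos":[0,0,0],"rot":[0,0,0],"fingers":0.04}])

```text
time_s: 15.15
tcp_pos: [0.6058, 0.2403, 0.0298]
tcp_rot: [-179.7, -0.1, 125.2]
contact_force: [-11.9, -5.8, 16.8]
grip_width: 0.0557
finger_force: 30.0
```

>>> jog_arm(targets=[{"delta_pos":[0.001,0,-0.0008],"rot":[0,0,0],"fingers":0.04},{"delta_pos":[0,0,0],"rot":[0,0,0],"fingers":0.04},{"delta_pos":[0,0,0],"rot":[0,0,0],"fingers":0.04}])

```text
time_s: 15.4
tcp_pos: [0.6061, 0.2426, 0.0298]
tcp_rot: [-179.8, -0.1, 125.3]
contact_force: [-6.3, -2.2, 4.9]
grip_width: 0.0559
finger_force: 30.0
```

```bash
python3 - <<'E'
from h import *
s=monitor.observe();print(s['contact_force'],s['tcp_pos'],s['tcp_rot']);im,c=snap('wrist','w5');g=cv2.imread('pics/w5.png',0)
d=cv2.createLineSegmentDetector().detect(g)[0][:,0]
v=np.array([.174,.985])
for l in d:
    if np.hypot(l[2]-l[0],l[3]-l[1])<35 or l[[1,3]].max()>260 : continue
    P=[ray(c,l.reshape(2,2),z) for z in(.008,.022,.024)];w=P[1][1]-P[1][0]
    print(l.round(),round(np.degrees(np.arctan2(w[1],w[0]))%180,2),[(p.mean(0)[:2]@v).round(4) for p in P])
print(s['tcp_pos'][:2]@v)
cv2.imwrite('pics/w5c.png',cv2.resize(im[90:290,180:430],(750,600),interpolation=cv2.INTER_CUBIC)[:,:,::-1])
E
```

```text
[-6.32199383 -2.15921289  4.9472047 ] [0.60610653 0.2425759  0.02984656] [-1.79800992e+02 -8.17203974e-02  1.25289231e+02]
[470. 235. 511. 258.] 6.84 [np.float64(0.4415), np.float64(0.4378), np.float64(0.4373)]
[ -0. 258.  44. 234.] 63.58 [np.float64(0.2247), np.float64(0.2371), np.float64(0.2389)]
[368. 235. 469. 235.] 35.36 [np.float64(0.4132), np.float64(0.4116), np.float64(0.4114)]
[ 43. 235. 143. 235.] 35.33 [np.float64(0.264), np.float64(0.2735), np.float64(0.2749)]
[172. 222. 123. 177.] 169.74 [np.float64(0.307), np.float64(0.3133), np.float64(0.3142)]
[127. 173. 176. 218.] 169.61 [np.float64(0.3112), np.float64(0.3171), np.float64(0.318)]
[ 96. 205. 128. 232.] 169.52 [np.float64(0.2814), np.float64(0.2896), np.float64(0.2908)]
[119. 233.  92. 209.] 170.17 [np.float64(0.2771), np.float64(0.2856), np.float64(0.2868)]
[332. 225. 362. 258.] 166.73 [np.float64(0.3775), np.float64(0.3785), np.float64(0.3786)]
[153. 254. 179. 225.] 83.42 [np.float64(0.2949), np.float64(0.3021), np.float64(0.3031)]
[254. 143. 217. 182.] 80.64 [np.float64(0.3628), np.float64(0.365), np.float64(0.3653)
[... 303 characters left out ...]
float64(0.3828), np.float64(0.3834), np.float64(0.3835)]
[294. 180. 264. 149.] 169.46 [np.float64(0.381), np.float64(0.3818), np.float64(0.3819)]
[276. 119. 358. 205.] 169.76 [np.float64(0.3986), np.float64(0.3981), np.float64(0.398)]
[273. 117. 219.  61.] 169.89 [np.float64(0.3976), np.float64(0.3972), np.float64(0.3971)]
[210. 183. 255. 138.] 79.85 [np.float64(0.3622), np.float64(0.3644), np.float64(0.3647)]
[208.  66.  85. 201.] 79.88 [np.float64(0.3349), np.float64(0.3391), np.float64(0.3397)]
[333. 156. 291. 110.] 169.9 [np.float64(0.4079), np.float64(0.4067), np.float64(0.4065)]
[379. 206. 334. 156.] 169.78 [np.float64(0.4078), np.float64(0.4066), np.float64(0.4064)]
0.3443998022507278
```

View pics/w5c.png

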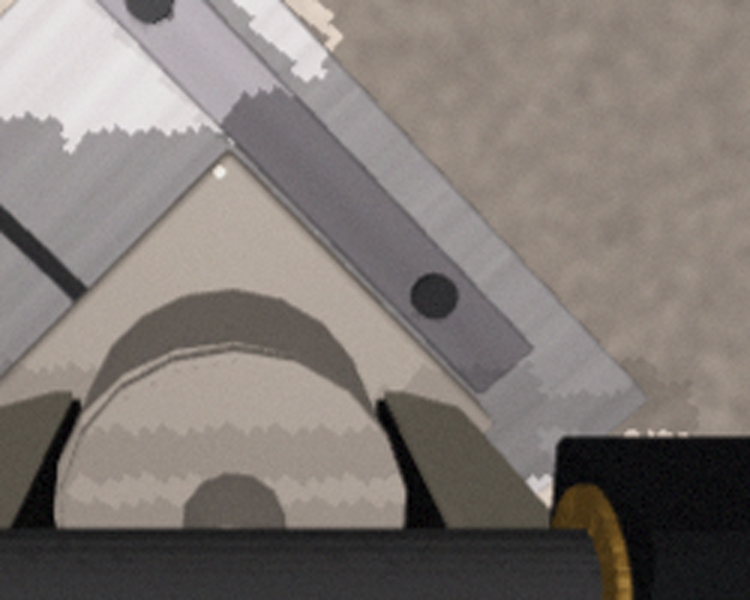

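The view shows the foot's edge (crop 235,160 to 490,425) running parallel to the left fence, still about 1.5 mm off. I'll push towards the left fence.

>>> jog_arm(targets=[{"delta_pos":[0.0007,0.0007,-0.0003],"rot":[0,0,0],"fingers":0.04},{"delta_pos":[0,0,0],"rot":[0,0,0],"fingers":0.04},{"delta_pos":[0,0,0],"rot":[0,0,0],"fingers":0.04}])

```text
time_s: 15.7
tcp_pos: [0.6063, 0.2437, 0.0299]
tcp_rot: [-179.8, -0.1, 125.3]
contact_force: [-5.4, -1.1, 2.6]
grip_width: 0.0562
finger_force: 30.0
```

>>> jog_arm(targets=[{"delta_pos":[0.0007,0.0007,0],"rot":[0,0,0],"fingers":0.04},{"delta_pos":[0,0,0],"rot":[0,0,0],"fingers":0.04},{"delta_pos":[0,0,0],"rot":[0,0,0],"fingers":0.04}])

```text
time_s: 15.95
tcp_pos: [0.6064, 0.2441, 0.0299]
tcp_rot: [-179.8, -0.1, 125.3]
contact_force: [-5.3, -3.3, 2.1]
grip_width: 0.0561
finger_force: 30.0
```

>>> jog_arm(targets=[{"delta_pos":[0.0007,0.0007,0],"rot":[0,0,0],"fingers":0.04},{"delta_pos":[0,0,0],"rot":[0,0,0],"fingers":0.04},{"delta_pos":[0,0,0],"rot":[0,0,0],"fingers":0.04}])

```text
time_s: 16.2
tcp_pos: [0.6064, 0.2442, 0.0299]
tcp_rot: [-179.7, -0.0, 125.2]
contact_force: [-6.9, -6.1, 4.6]
grip_width: 0.0558
finger_force: 30.0
```

>>> jog_arm(targets=[{"delta_pos":[0,0.001,0],"rot":[0,0,0],"fingers":0.04},{"delta_pos":[0,0,0],"rot":[0,0,0],"fingers":0.04},{"delta_pos":[0,0,0],"rot":[0,0,0],"fingers":0.04},{"delta_pos":[0,0,0],"rot":[0,0,0],"fingers":0.04},{"delta_pos":[0,0,0],"rot":[0,0,0],"fingers":0.04},{"delta_pos":[0,0,0],"rot":[0,0,0],"fingers":0.04},{"delta_pos":[0,0,0],"rot":[0,0,0],"fingers":0.04}])

```text
time_s: 16.78
tcp_pos: [0.6064, 0.2442, 0.0299]
tcp_rot: [-179.6, -0.1, 125.2]
contact_force: [-9.4, -7.1, 6.5]
grip_width: 0.0557
finger_force: 30.0
```

```bash
python3 - <<'E'
from h import *
im,c=snap('wrist','w6');g=cv2.imread('pics/w6.png',0);s=monitor.observe()
a=np.radians(-10.0);B=np.array([[np.cos(a),np.sin(a)],[-np.sin(a),np.cos(a)]])
print('fences',B@s['contact_force'][:2],s['contact_force'],s['tcp_pos'],s['tcp_rot'])
d=cv2.createLineSegmentDetector().detect(g)[0][:,0]
for l in d:
    if np.hypot(l[2]-l[0],l[3]-l[1])<28 or l[[1,3]].max()>232 or l[[1,3]].min()<85: continue
    P=ray(c,l.reshape(2,2),.022);w=P[1]-P[0];print(l.round(),round(np.degrees(np.arctan2(w[1],w[0]))%180,2),(B@(P.mean(0)-s['tcp_pos'])[:2]).round(4))
E
```

```text
fences [-7.83363871 -8.2734634 ] [-9.15129998 -6.78747382  6.37472999] [0.60644357 0.24420423 0.02993775] [-1.79629996e+02 -5.92750994e-02  1.25234372e+02]
[170. 223. 120. 178.] 169.71 [-0.0586 -0.0326]
[126. 174. 174. 219.] 169.68 [-0.0585 -0.0287]
[158. 140. 207. 187.] 169.72 [-0.0581 -0.001 ]
[202. 191. 158. 150.] 169.86 [-0.0563 -0.0049]
[252. 146. 216. 181.] 80.4 [-0.0377  0.0196]
[216. 182. 178. 220.] 80.14 [-0.0379 -0.0116]
[287. 196. 304. 223.] 157.59 [0.0065 0.026 ]
[258. 185. 287. 196.] 14.17 [-0.0114  0.0244]
[216. 204. 240. 187.] 70.31 [-0.0273  0.0038]
[342. 229. 255. 141.] 170.06 [-0.0018  0.0371]
[271. 118. 355. 206.] 169.77 [-0.0059  0.052 ]
[208. 185. 253. 140.] 79.86 [-0.0395  0.0185]
[377. 207. 290. 114.] 169.77 [0.0016 0.0607]
[ 86. 200.  67. 221.] 79.28 [-0.0837 -0.0657]
```

```bash
python3 -c "
from station import ticket;print(ticket.hand_in())"
```

```text
the job is handed in; nothing more can be done
None
```

The job is handed in, with no verdict returned: the lid is seated, and the lidded pot is held flush in the corner, pressing on each fence with about 8 N at a 30 N grip, at about 17 s of the 67 s allowed.

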